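Clear the cup off the slide-top desk box and open it

ROBOT

A 6-joint arm with a two-finger parallel gripper is mounted at the origin on the work surface. World frame = base frame: x ahead of the robot, y to its left, z up, the work surface at z = 0. Lengths are in m, angles in rad, forces in N, time in s.
With the tool pointing down it reaches from about 0.325 to 0.85 m from the base axis. Payload 15.5 kg.
Tool frame: the origin (TCP) lies at the very end of the fingers, on their centre line; the grasp point (between the pads) lies env.tcp_to_grasp behind it (env.tcp_to_grasp is the distance from the TCP to the grasp point, in m); z points along the fingers, y is the line along which they close (so a half turn about z gives the same grasp; the last joint's range is limited). The gripper opens to 91 mm and grips with 3 to 60 N. Pads are 32 mm wide; open, the fingers measure 118 mm over their backs; the gripper's body (76 mm by 178 mm) begins 60 mm behind the grasp point.
Start: joints at [1.131, 0.494, 1.345, -0, 1.302, -0.096], TCP at [0.211, 0.588, 0.214] pointing down, gripper open.
Joint ranges: [-2.91, 2.91], [-0.82, 2.16], [0.22, 2.67], [-1.22, 4.37], [0.12, 2.79], [-3.08, 3.08]. Speed limits (rad/s): [1.89, 1.89, 2.57, 3.01, 3.01, 3.01].

INTERFACE

Orientations are given as a unit quaternion [w, x, y, z].
In Python, from station import env, eyes, order gives the robot as it stands.
- The arm moves only by the shell command python3 -m jog 'ROWS'. ROWS is JSON, a list of rows, each a list of 5 numbers: the shift along the tool's x, y, z in mm, then the turn about the tool's z in rad, then the gripper command: -1 is fully open, 1 is shut, values between are in proportion. In form: [[tx, ty, tz, roll, hand], ...]. A call has 1 to 8 rows; each row shifts and turns the commanded pose from where the row before left it, along the tool's axes as they then stand; what a row does not reach is not made up. A row lasts 1/12 s, in which the tool goes at most 41.7 mm and 7.16 degrees, less where a joint would pass 70% of its speed; a pose out of reach is approached as far as the arm can. A call is refused whole if a number of a shift passes 41.7 or a number of a turn 0.125, either way. A call with a gripper value outside its range is refused whole. The fingers move at their own pace and stop on an object; the grip force is fixed at half the most. Time passes only in rows, so rows that do not move let the fingers close. It gives the time, the measured TCP pose, the force, the opening and the grip force at its end, in the units of the state.
- env.state(): the state, without advancing time (a new reading comes with each control period).
- eyes.read_camera(name): name is "scene" or "top" or "wrist"; returns (picture, depth): 400x640x3 uint8, blue, green, red; 400x640 float32, m along the optical axis (not along the pixel's ray), 0 where there is no reading.
- eyes.camera_params(name): a dict with "fx", "fy", "cx", "cy" (pixels), "pose" (4x4, takes a point from camera to world coordinates). Camera axes: x right, y up, looking along -z (the intrinsics and any distortion apply to the point x, -y, -z); pixel columns grow to the right and rows downward; lengths in m; the calibration is good to about 2 mm. A picture is of the moment at which its call begins: read the wrist's pose just before it. camera_params takes no time and is no camera call; for the wrist camera it gives the pose at the moment of the call.
- order.sign_off(): hands the job in; it is judged then, once.
The state is a dict: "clock": time; "joints": joint angles; "dq": joint speeds; "joint_torque": joint torques, N m; "position": TCP position; "orientation": TCP orientation; "force": force on the tool from outside, world axes, zero at the start; "torque": the same for the moment, N m; "opening": opening from 0.0 (shut) to 1.0 (fully open); "grasp_force": force on a finger pad.
Only numpy, scipy, OpenCV 4.12 (cv2) and the standard library are available. Lean on these libraries where they do the work, as an engineer would, in place of code of your own. Each camera call takes 0.05 s, during which the arm holds its last target. There are 200 camera calls.

TASK

On the attic desk a stoneware cup is standing on the wooden slide-top box, in the way of its sliding lid. With the lid still shut, move that cup onto the round cork coaster and set it down gently, upright and fully on the coaster; then slide the lid fully open by its knob. Leave the taller tumbler where it stands.

Things in the scene. Friction and masses are not known exactly. Their poses are not given: they have to be found in the camera images.
- cup: Straight-sided handleless stoneware cup, open at the top: 56 mm outside diameter, 75 mm tall, wall 4 mm, about 0.2 kg, terracotta with a pale glazed rim. It stands upright on the bare deck (60 mm above the desk) of a fixed oak box, 300 x 130 mm, 71 mm high at its side rails. Origin: centre of its underside; z up.
- coaster: Round cork coaster fixed to the desk, 100 mm in diameter, 6 mm thick. Origin: centre of its underside, on the desk; its top is 6 mm above.
- lid_knob (a point): Centre of the top of the steel knob (24 mm diameter, 28 mm high, top 99 mm above the desk) in the middle of the box's dark wood lid (140 x 108 mm, top 71 mm up). Axes: the box's, z up. The lid starts shut; it slides along -x of these axes, roughly towards the robot, over the bare deck where the cup stands. Travel to the stop 120 mm, friction about 1.5 N; it stays where left, at a constant height.
- tumbler: Bystander: a taller stoneware tumbler of the same make, 60 mm in diameter, 105 mm tall, standing loose on the desk beside the box. Origin: centre of its underside.
Mind the look-alikes: they are no part of the job. Of the things like the coaster, leave any that is red; of the rest the smaller one is meant.

How it is judged:
By the outcome, as a careful person would: the job done as asked, in the order asked, and still so for the second after the job is handed in, with the robot touching nothing.
It also fails if it takes over 58 s, if anything falls off the work surface, if the arm or the gripper's body presses on something with over 40 N, if the wrist force passes 120 N, or if a joint passes its speed limit or range.

## Working session

There is one attempt and no reset: what is moved stays moved. The work goes in short steps, Python scripts to look and compute and a shell command to move; the robot and the scene stay as the last step left them, time stands still between calls to the robot, and variables do not carry over. Pictures are saved under pics/ and viewed, at most 10 in all, crops included, and the job is handed in when it is done.

```bash
mkdir -p pics; ls; python3 - <<'E'
from station import env,eyes,order
import cv2,numpy as np
print(env.state(), env.tcp_to_grasp)
a,d=eyes.read_camera("scene"); b,e=eyes.read_camera("top")
np.savez('v.npz',a=a,d=d,b=b,e=e)
for n in("scene","top","wrist"): print(n,eyes.camera_params(n))
cv2.imwrite('pics/scene.png',a);cv2.imwrite('pics/top.png',b)
E
```

```text
pics
{'clock': 0.0, 'joints': array([ 1.13045903e+00,  4.94154187e-01,  1.34610826e+00,  7.60315891e-06,
        1.30251398e+00, -9.54858669e-02]), 'dq': array([-0.00018805, -0.00047596,  0.0002174 ,  0.00164399, -0.00083203,
        0.00090631]), 'joint_torque': array([ 2.26158547e-03, -8.78831220e+01, -3.81863344e+01,  7.09771249e-02,
        5.30118565e-02,  9.76302226e-05]), 'position': array([0.21111271, 0.58787094, 0.21336405]), 'orientation': array([-1.60216388e-04,  1.71573563e-01,  9.85171133e-01, -5.69797878e-04]), 'force': array([ 0.13364757, -0.00587278, -0.00713128]), 'torque': array([-0.06656726, -0.00856684,  0.00856416]), 'grasp_force': 0.0, 'opening': 1.0028338869420321} 0.0188
scene {'fx': 459.3073938399963, 'fy': 459.3073938399963, 'cx': 326.49414935769914, 'cy': 198.53580316512222, 'pose': array([[ 0.86839145, -0.35625446,  0.3449334 ,  0.91795385],
       [ 0.4958259 ,  0.63402034, -0.59344325, -0.79233997],
       [-0.00727799,  0.68636795,  0.72721803,  0.93298168],
       [ 0.        ,  0.        ,  0.        ,  1.        ]])}
top {'fx': 397.2807895244272, 'fy': 397.2807895244272, 'cx': 316.5229416924317, 'cy': 199.4467177364036, 'pose': array([[ 0.02566576,  0.99639014, -0.08091948,  0.41484698],
       [-0.99963609,  0.02625306,  0.00620206, -0.06704136],
       [ 0.00830406,  0.08073085,  0.99670135,  1.09425712],
       [ 0.        ,  0.        ,  0.        ,  1.        ]])}
wrist {'fx': 351.567489962932, 'fy': 351.567489962932, 'cx': 316.9647686830229, 'cy': 198.1083334724621, 'pose': array([[ 0.33773632, -0.9081139 , -0.24751428,  0.14067263],
       [ 0.94123978,  0.32546877,  0.0902095 ,  0.61424909],
       [-0.00136233, -0.26343731,  0.96467556,  0.38412928],
       [ 0.        ,  0.        ,  0.        ,  1.        ]])}
```

View pics/top.png

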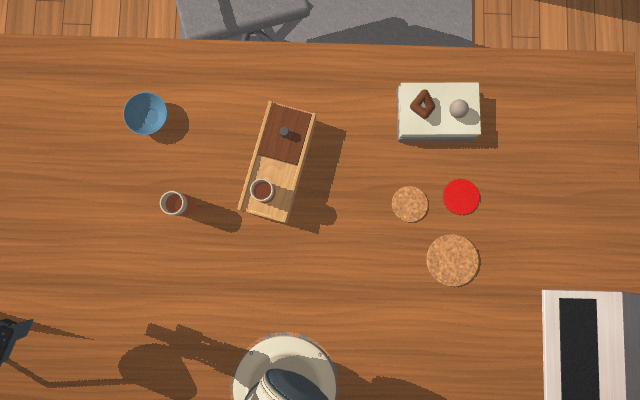

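View pics/scene.png

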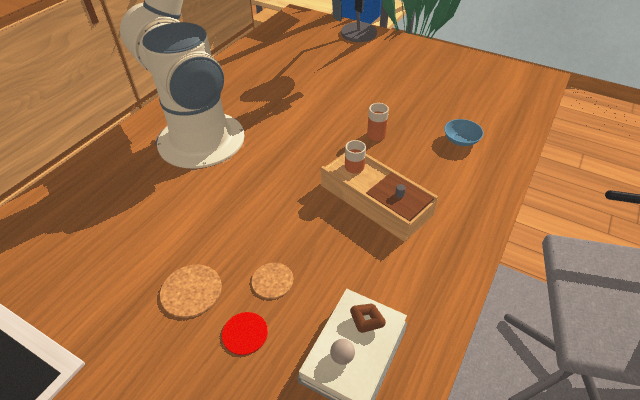

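The top view shows the cup on the box at (262,190) and the tumbler on the desk at (174,203). There are three coaster-like things: small cork (410,204), red (461,197) and large cork (453,260). Red is excluded and the smaller cork one is meant, so (410,204) fits. Next I'll measure and confirm that in a crop.

```bash
cat > h.py <<'E'
import numpy as np,cv2
from station import env,eyes,order
def ray(P,u,v,z):
    T=P['pose']; d=T[:3,:3]@np.array([(u-P['cx'])/P['fx'],-(v-P['cy'])/P['fy'],-1]); o=T[:3,3]
    return o+d*(z-o[2])/d[2]
def blobs(m,amin=60):
    m=cv2.morphologyEx(m.astype(np.uint8)*255,cv2.MORPH_CLOSE,np.ones((3,3)))
    return [c for c in cv2.findContours(m,cv2.RETR_EXTERNAL,cv2.CHAIN_APPROX_NONE)[0] if cv2.contourArea(c)>amin]
E
python3 - <<'E'
from h import *
V=np.load('v.npz')
for n,k,rois in(("top",'b',dict(coaster=(385,180,435,228,.006),big=(420,228,487,292,.006),cup=(246,174,280,206,.135),tum=(158,188,190,218,.105),lid=(255,98,320,168,.071),knob=(274,122,298,142,.099))),("scene",'a',dict(coaster=(245,256,300,303,.006),cup=(340,136,370,175,.135),tum=(362,98,394,142,.105),knob=(390,180,410,202,.099)))):
    P=eyes.camera_params(n); I=V[k]
    for o,(x0,y0,x1,y1,z) in rois.items():
        c=I[y0:y1,x0:x1].astype(int); B,G,R=c[...,0],c[...,1],c[...,2]
        if o in('coaster','big'): m=(R>165)&(G>105)
        elif o in('cup','tum'): m=(B>120)&(abs(R-B)<60)
        elif o=='knob': m=(abs(R-B)<25)&(B>40)
        else: m=(R<120)&(R-B>15)
        for q in blobs(m,12):
            q=q+[[x0,y0]]; 
            e=cv2.fitEllipse(q) if o!='lid' else cv2.minAreaRect(q)
            p=ray(P,*e[0],z); s=np.linalg.norm(p-P['pose'][:3,3])/P['fx']
            print(n,o,np.round(e[0],1),'world',p.round(4),'size mm',(np.array(e[1])*s*1000).round(0),'ang',round(e[2],1))
    
b=V['b']
cv2.imwrite('pics/crop.png',np.hstack([cv2.resize(b[170:295,380:490],None,fx=3.5,fy=3.5),cv2.resize(b[95:220,235:325],None,fx=3.5,fy=3.5)]))
E
```

```text
top coaster [410.2 208.8] world [ 0.4841 -0.3318  0.006 ] size mm [127. 139.] ang 71.1
top coaster [384.6 181.5] world [ 0.5579 -0.2605  0.006 ] size mm [  8. 308.] ang 89.3
top big [451.4 262.1] world [ 0.3418 -0.4452  0.006 ] size mm [152. 194.] ang 98.9
top big [460.2 228.5] world [ 0.4337 -0.4696  0.006 ] size mm [0. 3.] ang 0.0
top cup [261.  189.4] world [0.5137 0.0622 0.135 ] size mm [52. 54.] ang 94.7
top tum [171.4 202.4] world [0.4783 0.2879 0.105 ] size mm [59. 61.] ang 47.9
top lid [310.  141.5] world [ 0.6494 -0.0525  0.071 ] size mm [ 48. 135.] ang -0.0
top lid [268.8 119.6] world [0.7048 0.0572 0.071 ] size mm [10. 43.] ang 18.4
top lid [283.6 134.1] world [0.6672 0.0172 0.071 ] size mm [111. 139.] ang 14.9
top knob [284.1 132. ] world [0.6658 0.0139 0.099 ] size mm [21. 27.] ang 162.3
scene coaster [272. 279.] world [ 0.4958 -0.3286  0.006 ] size mm [131. 157.] ang 90.0
scene knob [399.9 190.7] world [0.6711 0.0031 0.099 ] size mm [21. 34.] ang 9.7
```

View pics/crop.png

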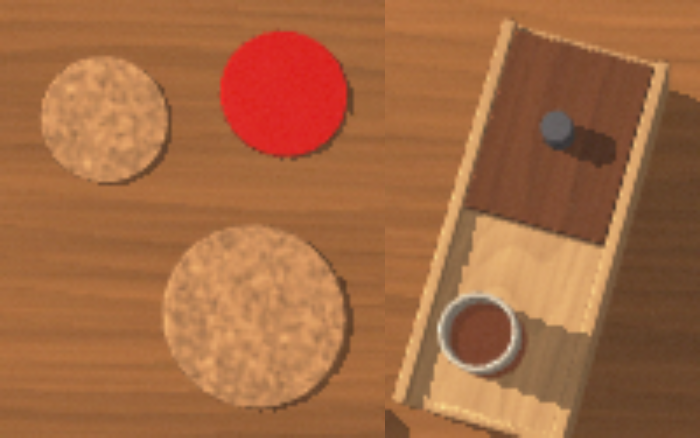

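The crop confirms it. Small cork at (410,204.3) is about 36.5 px, or 100 mm; the red one and the larger cork stay. The cup rim centre is at about (262,190.6) and the knob top at (284,131.7).

```bash
python3 - <<'E'
from h import *
P=eyes.camera_params("top");S=eyes.camera_params("scene")
for n,u,v,z in(("coaster",409.9,204.3,.006),("cup",262.1,190.7,.135),("knob",284,131.7,.099)): print(n,ray(P,u,v,z).round(4))
print('scene coaster',ray(S,272.5,281,.006).round(4),'cup',ray(S,355.5,147.5,.135).round(4),'knob',ray(S,400.5,187.5,.099).round(4))
f=lambda x,y:ray(P,(x-385)/3.5+235,y/3.5+95,.071)
a,b,c,d=f(513,33),f(467,208),f(604,243),f(652,68)
print('lid',[np.linalg.norm(q).round(3) for q in(a-b,b-c,c-d,d-a)],'ang',[np.arctan2(q[1],q[0]).round(3) for q in(a-b,d-c)],((a+b+c+d)/4).round(4))
from scipy.spatial.transform import Rotation as Ro
s=env.state();R=Ro.from_quat(s['orientation'],scalar_first=True)
for t in ([.513,.06,.2],):print((R.inv().apply(np.array(t)-s['position'])*1000).round())
E
```

```text
coaster [ 0.4966 -0.331   0.006 ]
cup [0.5105 0.0594 0.135 ]
knob [0.6665 0.014  0.099 ]
scene coaster [ 0.5    -0.3326  0.006 ] cup [0.5141 0.0593 0.135 ] knob [0.6678 0.0143 0.099 ]
lid [np.float64(0.137), np.float64(0.105), np.float64(0.138), np.float64(0.108)] ang [np.float64(-0.217), np.float64(-0.236)] [0.6668 0.0141 0.071 ]
[-463. -395.   14.]
```

```bash
python3 -m jog '[[-20,-17,0,0,-1],[-29,-25,0,0,-1],[-29,-25,0,0,-1],[-29,-25,0,0,-1],[-29,-25,0,0,-1],[-29,-25,0,0,-1],[-29,-25,0,0,-1],[-29,-25,0,0,-1]]'; python3 -m jog '[[-29,-25,0,0,-1],[-29,-25,0,0,-1],[-29,-25,0,0,-1],[-29,-25,0,0,-1],[-29,-25,0,0,-1],[-29,-25,0,0,-1],[0,0,0,-0.115,-1],[0,0,0,0,-1]]'
cat >> h.py <<'E'
from scipy.spatial.transform import Rotation as Ro
def to(t):
    s=env.state();R=Ro.from_quat(s['orientation'],scalar_first=True); y=R.as_matrix()[:,1]
    print('clock',s['clock'],'shift',(R.inv().apply(np.array(t)-s['position'])*1000).round(1),'y ang',np.arctan2(y[1],y[0]).round(3),'zax',R.as_matrix()[:,2].round(3))
E
python3 - <<'E'
from h import *
to([.512,.059,.092]); P=eyes.camera_params('wrist'); a,d=eyes.read_camera('wrist'); cv2.imwrite('pics/w1.png',a)
import pickle; pickle.dump((a,d,P),open('w1.pkl','wb'))
E
```

```text
clock: 0.77
position: [0.3566, 0.3304, 0.2138]
orientation: [-0.0, 0.171, 0.985, -0.0]
force: [0.7, 0.5, -0.2]
opening: 1.0
grasp_force: 0.0
clock: 1.43
position: [0.47, 0.1304, 0.2137]
orientation: [-0.0, 0.113, 0.994, -0.0]
force: [-0.5, 0.4, 0.1]
opening: 1.002
grasp_force: 0.0
clock 1.4333 shift [-57.1 -60.1 121.7] y ang 1.343 zax [-0. -0. -1.]
```

View pics/w1.png

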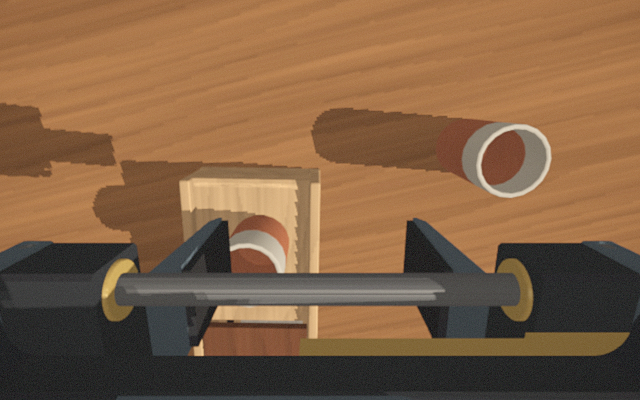

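The wrist view shows the cup at (258,245) between the rails, the tumbler clear at (507,160), and the box aligned with the tool. The arm stopped short because of the speed cap, so I'll do the rest now.

```bash
python3 -m jog '[[-14,-15,0,0,-1],[-14,-15,0,0,-1],[-14,-15,0,0,-1],[-15,-15,0,0,-1],[0,0,0,0,-1]]'; python3 - <<'E'
from h import *
to([.512,.059,.092])
E
```

```text
clock: 1.9
position: [0.5124, 0.0597, 0.2139]
orientation: [0.0, 0.116, 0.993, -0.0]
force: [-0.8, 0.5, -1.0]
opening: 0.998
grasp_force: 0.0
clock 1.9 shift [  0.3  -0.7 121.9] y ang 1.337 zax [ 0.001 -0.001 -1.   ]
```

```bash
python3 -m jog '[[0,0,20,0,-1],[0,0,30,0,-1],[0,0,30,0,-1],[0,0,20,0,-1],[0,0,12,0,-1],[0,0,6,0,-1],[0,0,4,0,-1],[0,0,0,0,-1]]'; python3 -m jog '[[0,0,0,0,0.1],[0,0,0,0,0.2],[0,0,0,0,0.3],[0,0,0,0,0.4],[0,0,0,0,0.5],[0,0,0,0,1],[0,0,0,0,1],[0,0,0,0,1]]'; python3 - <<'E'
from h import *
to([.512,.059,.092])
E
```

```text
clock: 2.57
position: [0.5108, 0.0615, 0.0918]
orientation: [-0.0, 0.115, 0.993, 0.0]
force: [0.4, 0.2, 1.0]
opening: 0.997
grasp_force: 0.0
clock: 3.23
position: [0.5113, 0.0608, 0.0922]
orientation: [0.0, 0.115, 0.993, 0.0]
force: [-1.0, 1.1, 5.2]
opening: 0.603
grasp_force: 30.0
clock 3.2333 shift [-1.1 -1.6  0.2] y ang 1.341 zax [ 0.  0. -1.]
```

The grip holds at 30 N with a 55 mm opening, which matches the cup. Lifting now.

```bash
python3 -m jog '[[0,0,-4,0,1],[0,0,-8,0,1],[0,0,-12,0,1],[0,0,-16,0,1],[0,0,-16,0,1],[0,0,-12,0,1],[0,0,-8,0,1],[0,0,0,0,1]]'; python3 - <<'E'
from h import *
to([.498,-.332,.168])
a,d=eyes.read_camera('scene'); cv2.imwrite('pics/s2.png',a)
E
```

```text
clock: 3.9
position: [0.5119, 0.0607, 0.1697]
orientation: [0.001, 0.115, 0.993, 0.0]
force: [0.9, 0.8, -2.5]
opening: 0.599
grasp_force: 30.0
clock 3.9 shift [ -75.9 -385.5    1.7] y ang 1.341 zax [ 0.003 -0.    -1.   ]
```

View pics/s2.png

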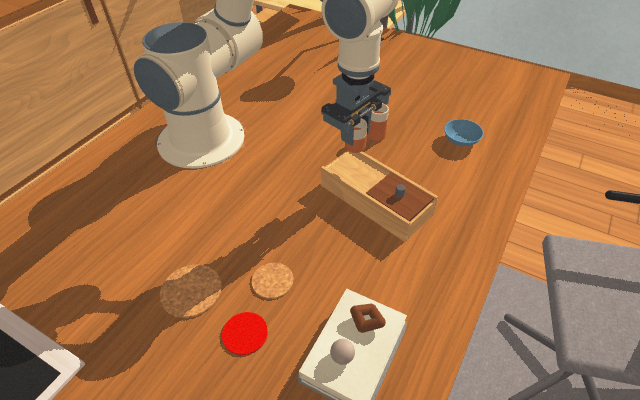

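The cup hangs upright in the gripper at (357,135), clear of the box, and the tumbler at (378,125) is untouched. Next is the carry to the coaster at (272,281).

```bash
python3 -m jog '[[-1,-6,0,0,1],[-2,-12,0,0,1],[-4,-20,0,0,1],[-5,-25,0,0,1],[-5,-25,0,0,1],[-5,-25,0,0,1],[-5,-25,0,0,1],[-5,-25,0,0,1]]';python3 -m jog '[[-5,-25,0,0,1],[-5,-25,0,0,1],[-5,-25,0,0,1],[-5,-25,0,0,1],[-5,-25,0,0,1],[-5,-25,0,0,1],[-5,-25,0,0,1],[-3,-15,0,0,1]]';python3 -m jog '[[-2,-10,0,0,1],[-1,-5,0,0,1],[0,0,0,0,1]]'; python3 - <<'E'
from h import *
to([.498,-.332,.060])
E
```

```text
clock: 4.62
position: [0.5042, -0.1074, 0.1672]
orientation: [-0.001, 0.115, 0.993, 0.0]
force: [0.5, 0.1, -2.1]
opening: 0.597
grasp_force: 30.0
clock: 5.28
position: [0.4977, -0.302, 0.1671]
orientation: [-0.0, 0.115, 0.993, -0.0]
force: [-0.1, -0.4, -1.1]
opening: 0.601
grasp_force: 30.0
clock: 5.53
position: [0.498, -0.3146, 0.1675]
orientation: [-0.0, 0.115, 0.993, 0.0]
force: [-0.8, 0.4, -2.2]
opening: 0.597
grasp_force: 30.0
clock 5.5333 shift [ -4.  -17.  107.5] y ang 1.34 zax [-0.001  0.    -1.   ]
```

```bash
python3 -m jog '[[-2,-8,0,0,1],[-2,-9,8,0,1],[0,0,18,0,1],[0,0,24,0,1],[0,0,24,0,1],[0,0,20,0,1],[0,0,10,0,1],[0,0,4,0,1]]'; python3 -m jog '[[0,0,8,0,1],[0,0,4,0,1],[0,0,0,0,1]]'; python3 - <<'E'
from h import *
to([.498,-.332,.038])
P=eyes.camera_params('wrist');S=eyes.camera_params('scene')
a,d=eyes.read_camera('wrist');b,_=eyes.read_camera('scene')
cv2.imwrite('pics/w3.png',np.hstack([cv2.resize(a,None,fx=.6,fy=.6),cv2.resize(b[200:360,180:340],(240,240))]))
E
```

```text
clock: 6.2
position: [0.4978, -0.331, 0.0581]
orientation: [-0.001, 0.114, 0.993, 0.001]
force: [-0.7, 0.9, -2.4]
opening: 0.595
grasp_force: 30.0
clock: 6.45
position: [0.4985, -0.3317, 0.0478]
orientation: [0.0, 0.115, 0.993, -0.0]
force: [-0.8, 0.2, -2.5]
opening: 0.6
grasp_force: 30.0
clock 6.45 shift [ 0.4 -0.4  9.8] y ang 1.341 zax [ 0. -0. -1.]
```

View pics/w3.png

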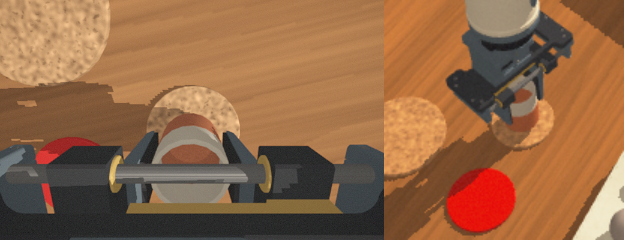

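The cup is upright over the small coaster: (190,150) in the wrist view, (523,118) in the scene inset, and roughly centred. I'll lower it slowly onto the cork.

```bash
python3 -m jog '[[0,0,3,0,1],[0,0,2,0,1],[0,0,1,0,1],[0,0,1,0,1],[0,0,0,0,1]]';python3 -m jog '[[0,0,1,0,1],[0,0,0.5,0,1],[0,0,0,0,1]]'; python3 -m jog '[[0,0,0.7,0,1],[0,0,0.5,0,1],[0,0,0,0,1]]'
```

```text
clock: 6.97
position: [0.4983, -0.3316, 0.0408]
orientation: [-0.0, 0.115, 0.993, 0.0]
force: [-0.1, 0.7, -2.6]
opening: 0.597
grasp_force: 30.0
clock: 7.22
position: [0.4984, -0.3316, 0.0393]
orientation: [-0.0, 0.115, 0.993, 0.0]
force: [0.6, 0.3, -2.8]
opening: 0.601
grasp_force: 30.0
clock: 7.47
position: [0.4984, -0.3317, 0.0382]
orientation: [0.0, 0.115, 0.993, -0.0]
force: [-0.4, 0.6, -1.7]
opening: 0.599
grasp_force: 30.0
```

```bash
python3 -m jog '[[0,0,0.3,0,1],[0,0,0.2,0,1],[0,0,0,0,1]]';python3 -m jog '[[0,0,0.3,0,1],[0,0,0,0,1]]'
```

```text
clock: 7.72
position: [0.4984, -0.3317, 0.0382]
orientation: [0.0, 0.115, 0.993, -0.0]
force: [-2.7, 1.3, 7.0]
opening: 0.597
grasp_force: 30.0
clock: 7.88
position: [0.4984, -0.3317, 0.0382]
orientation: [0.0, 0.115, 0.993, -0.0]
force: [-3.7, 2.1, 12.2]
opening: 0.6
grasp_force: 30.0
```

The cup has touched down (12 N). I'll ease off slightly, release and retreat.

```bash
python3 -m jog '[[0,0,-0.5,0,1],[0,0,0,0,-0.1],[0,0,0,0,-0.2],[0,0,0,0,-0.3],[0,0,0,0,-0.5],[0,0,0,0,-1],[0,0,0,0,-1],[0,0,0,0,-1]]';python3 -m jog '[[0,0,-5,0,-1],[0,0,-15,0,-1],[0,0,-25,0,-1],[0,0,-30,0,-1],[0,0,-30,0,-1],[0,0,-25,0,-1],[0,0,-10,0,-1],[0,0,0,0,-1]]'; python3 - <<'E'
from h import *
to([.667,.0142,.2])
E
```

```text
clock: 8.55
position: [0.4984, -0.3317, 0.0378]
orientation: [-0.0, 0.115, 0.993, 0.0]
force: [0.1, -0.2, 0.1]
opening: 0.911
grasp_force: 0.0
clock: 9.22
position: [0.4994, -0.3325, 0.1807]
orientation: [0.002, 0.115, 0.993, -0.001]
force: [-0.0, -0.1, -0.1]
opening: 1.003
grasp_force: 0.0
clock 9.2167 shift [-84.3 375.7 -19.7] y ang 1.341 zax [ 0.003 -0.003 -1.   ]
```

```bash
python3 -m jog '[[-3,12,-3,0,-1],[-5,22,-3,0,-1],[-5,22,-3,0,-1],[-5,22,-3,0,-1],[-5,22,-3,0,-1],[-5,22,-3,0,-1],[-5,22,-2,0,-1],[-5,22,0,0,-1]]';python3 -m jog '[[-5,22,0,0,-1],[-5,22,0,0,-1],[-5,22,0,0,-1],[-5,22,0,0,-1],[-5,22,0,0,-1],[-5,22,0,0,-1],[-5,22,0,0,-1],[-5,22,0,0,-1]]'; python3 -m jog '[[-5,22,0,0,-1],[-2,10,0,0,-1],[0,0,0,0,-1]]'; python3 - <<'E'
from h import *
to([.667,.0142,.2])
V=np.load('v.npz')
a,d=eyes.read_camera('scene');b,d=eyes.read_camera('top')
cv2.imwrite('pics/c4.png',np.hstack([cv2.resize(a[200:360,180:340],(390,390)),cv2.resize(b[165:295,370:500],(390,390))]))
E
```

```text
clock: 9.88
position: [0.5732, -0.1767, 0.1968]
orientation: [-0.001, 0.115, 0.993, 0.0]
force: [0.7, 0.3, 0.9]
opening: 1.005
grasp_force: 0.0
clock: 10.55
position: [0.6518, -0.0145, 0.1961]
orientation: [-0.001, 0.115, 0.993, 0.0]
force: [0.5, -0.3, -0.4]
opening: 0.999
grasp_force: 0.0
clock: 10.8
position: [0.6663, 0.0157, 0.1963]
orientation: [-0.001, 0.114, 0.994, 0.0]
force: [-0.4, -0.2, -0.1]
opening: 1.0
grasp_force: 0.0
clock 10.8 shift [-1.  -1.3 -3.7] y ang 1.343 zax [-0.002  0.001 -1.   ]
```

View pics/c4.png

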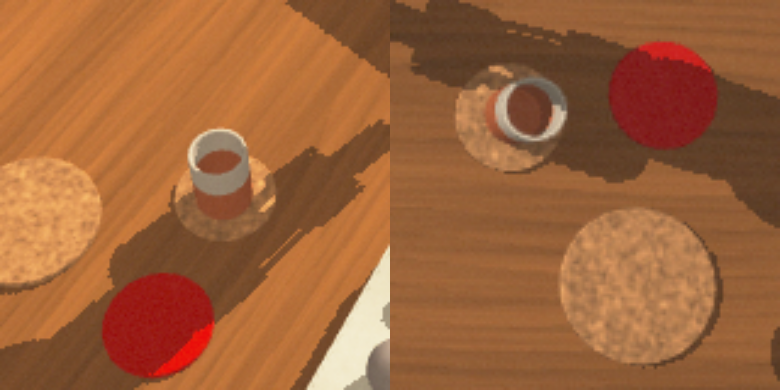

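The cup stands upright, centred on the small coaster: (222,180) in the left half, (525,112) in the right. Now down over the knob to grip it.

```bash
python3 -m jog '[[-1,-1,15,0,-0.4],[0,0,25,0,-0.4],[0,0,25,0,-0.4],[0,0,22,0,-0.4],[0,0,16,0,-0.4],[0,0,10,0,-0.4],[0,0,5,0,-0.4],[0,0,0,0,-0.4]]'; python3 -m jog '[[0,0,0,0,0],[0,0,0,0,0.2],[0,0,0,0,0.4],[0,0,0,0,0.6],[0,0,0,0,1],[0,0,0,0,1],[0,0,0,0,1]]'; python3 - <<'E'
from h import *
to([.667,.0142,.079])
E
```

```text
clock: 11.57
position: [0.6665, 0.0113, 0.0792]
orientation: [-0.001, 0.115, 0.993, -0.0]
force: [-0.4, -0.6, -0.0]
opening: 0.701
grasp_force: 0.0
clock: 12.15
position: [0.6684, 0.0164, 0.0804]
orientation: [0.001, 0.115, 0.993, 0.003]
force: [7.5, 31.0, -0.9]
opening: 0.256
grasp_force: 30.0
clock 12.15 shift [ 0.9 -2.5  1.4] y ang 1.341 zax [ 0.003  0.006 -1.   ]
```

The knob is gripped (23 mm), but the side load is 31 N. I'll centre on it first.

```bash
python3 -m jog '[[0,1.5,0,0,1],[0,0,0,0,1],[0,0,0,0,1]]'
```

```text
clock: 12.4
position: [0.6684, 0.0164, 0.0804]
orientation: [0.001, 0.114, 0.993, 0.002]
force: [5.0, 23.5, 0.5]
opening: 0.253
grasp_force: 30.0
```

```bash
python3 -m jog '[[0,2.5,0,0,1],[0,2,0,0,1],[0,0,0,0,1],[0,0,0,0,1]]'; python3 -m jog '[[2,0,0,0,1],[4,0,0,0,1],[6,0,0,0,1],[8,0,0,0,1],[0,0,0,0,1]]'
```

```text
clock: 12.73
position: [0.6685, 0.0167, 0.0804]
orientation: [0.0, 0.115, 0.993, -0.001]
force: [-1.7, -7.1, 5.3]
opening: 0.252
grasp_force: 30.0
clock: 13.15
position: [0.648, 0.0218, 0.0804]
orientation: [-0.0, 0.115, 0.993, -0.001]
force: [-3.5, -5.0, 3.0]
opening: 0.254
grasp_force: 30.0
```

```bash
python3 -m jog '[[6,0,0,0,1],[10,0,0,0,1],[12,0,0,0,1],[12,0,0,0,1],[12,0,0,0,1],[10,0,0,0,1],[6,0,0,0,1],[0,0,0,0,1]]'; python3 - <<'E'
from h import *
p=env.state()['position'];print((p-np.array([.6685,.0167,.0804]))@[-.974,.228,0])
E
```

```text
clock: 13.82
position: [0.5819, 0.0382, 0.0804]
orientation: [-0.0, 0.115, 0.993, 0.0]
force: [-0.8, 1.5, 4.7]
opening: 0.253
grasp_force: 30.0
0.08924920313886374
```

```bash
python3 -m jog '[[6,0,0,0,1],[7,0,0,0,1],[7,0,0,0,1],[4,0,0,0,1],[3,0,0,0,1],[2,0,0,0,1],[0,0,0,0,1],[0,0,0,0,1]]'; python3 -m jog '[[1,0,0,0,1],[1,0,0,0,1],[0.5,0,0,0,1],[0,0,0,0,1]]';python3 - <<'E'
from h import *
p=env.state()['position'];print((p-np.array([.6685,.0167,.0804]))@[-.974,.228,0])
E
```

```text
clock: 14.48
position: [0.5546, 0.0449, 0.0803]
orientation: [0.0, 0.115, 0.993, 0.0]
force: [-0.5, 5.0, 9.5]
opening: 0.253
grasp_force: 30.0
clock: 14.82
position: [0.5526, 0.0454, 0.0804]
orientation: [0.001, 0.115, 0.993, 0.0]
force: [2.2, 4.5, 7.2]
opening: 0.251
grasp_force: 30.0
0.11939118854724405
```

```bash
python3 -m jog '[[1,0,0,0,1],[1,0,0,0,1],[0,0,0,0,1],[0,0,0,0,1]]';python3 -m jog '[[1,0,0,0,1],[1,0,0,0,1],[0,0,0,0,1],[0,0,0,0,1]]';python3 - <<'E'
from h import *
p=env.state()['position'];print((p-np.array([.6685,.0167,.0804]))@[-.974,.228,0])
E
```

```text
clock: 15.15
position: [0.5519, 0.0456, 0.0804]
orientation: [0.002, 0.115, 0.993, 0.0]
force: [8.3, 2.1, 1.0]
opening: 0.252
grasp_force: 30.0
clock: 15.48
position: [0.5518, 0.0456, 0.0805]
orientation: [0.003, 0.115, 0.993, 0.0]
force: [17.9, -0.8, -9.0]
opening: 0.254
grasp_force: 30.0
0.12023148657879622
```

The lid is at its stop: 120.2 mm, with the force rising. I'll relax, release evenly, rise and check.

```bash
python3 -m jog '[[-2,0,0,0,1],[0,0,0,0,1],[0,0,0,0,0.4],[0,0,0,0,0.2],[0,0,0,0,0],[0,0,0,0,-0.3],[0,0,0,0,-0.3],[0,0,0,0,-0.3]]'; python3 -m jog '[[0,0,-5,0,-0.3],[0,0,-15,0,-0.3],[0,0,-25,0,-0.3],[0,0,-35,0,-0.3],[0,0,-35,0,-0.3],[0,0,-25,0,-0.3],[0,0,-10,0,-0.3],[0,0,0,0,-0.3]]'; python3 -m jog '[[-20,20,0,0,-0.3],[-20,30,0,0,-0.3],[-20,30,0,0,-0.3],[-20,30,0,0,-0.3],[-20,30,0,0,-0.3],[-20,30,0,0,-0.3],[-10,20,0,0,-0.3],[0,0,0,0,-0.3]]'; python3 - <<'E'
from h import *
a,d=eyes.read_camera('scene');b,d=eyes.read_camera('top')
cv2.imwrite('pics/f.png',np.hstack([cv2.resize(a[90:310,230:450],(400,400)),cv2.resize(b[90:240,150:450],(400,200)) if 0 else cv2.resize(b[60:260,230:430],(400,400))]))
E
```

```text
clock: 16.15
position: [0.5499, 0.0454, 0.0798]
orientation: [-0.0, 0.115, 0.993, -0.0]
force: [0.2, 0.6, -0.6]
opening: 0.627
grasp_force: 0.0
clock: 16.82
position: [0.5513, 0.0454, 0.2327]
orientation: [0.002, 0.115, 0.993, 0.0]
force: [0.1, -0.3, -0.2]
opening: 0.65
grasp_force: 0.0
clock: 17.48
position: [0.7213, 0.2042, 0.2268]
orientation: [-0.001, 0.114, 0.994, 0.0]
force: [0.5, -0.1, -0.9]
opening: 0.648
grasp_force: 0.0
```

View pics/f.png

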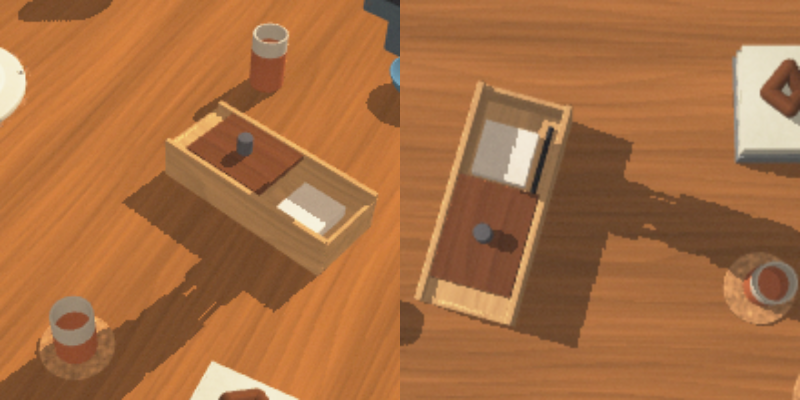

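The lid is open and the compartment exposed, with the knob at top-view pixel (271,176). The cup is on the coaster, the tumbler is in place and the arm is clear. I'll check the travel quickly, then hand in.

```bash
python3 - <<'E'
from h import *
k=ray(eyes.camera_params('top'),271.2,176,.099);print(k.round(4),np.linalg.norm(k-[.6665,.014,.099]))
print(order.sign_off())
E
```

```text
[0.552  0.0426 0.099 ] 0.11804875563989527
the job is handed in; nothing more can be done
None
```

The cup stands upright on the smaller cork coaster, the lid was then pulled by its knob to the stop (120 mm by arm travel, about 118 mm by camera), the tumbler was left where it stood, and the job was handed in at about 17.5 s.

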